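# Index the drill fixture and hold its guard open

## Robot

A 6-joint arm with a two-finger parallel gripper is mounted at the origin on the work surface. World frame = base frame: x ahead of the robot, y to its left, z up, the work surface at z = 0. Lengths are in m, angles in rad, forces in N, time in s.
With the tool pointing down it reaches from about 0.375 to 0.975 m from the base axis. Payload 3.8 kg.
Tool frame: the origin (TCP) lies midway between the tips of the shut fingers; the grasp point (between the pads) lies 19 mm behind it; z points along the fingers, y is the line along which they close (so a half turn about z gives the same grasp; the last joint's range is limited). The gripper opens to 85 mm and grips with 20 to 120 N. Pads are 22 mm wide; open, the fingers measure 114 mm over their backs; the gripper's body (76 mm by 85 mm) begins 54 mm behind the grasp point. The pads swing forward as they close: fully open they stand 13 mm farther back than shut.
Start: joints at [-1.265, 0.264, 1.604, -0, 1.274, -0.037], TCP at [0.227, -0.636, 0.231] pointing down, gripper open.
Joint ranges: [-2.63, 2.63], [-0.94, 2.18], [0.31, 2.57], [-1.31, 4.45], [0, 2.66], [-2.55, 2.55]. Speed limits (rad/s): [2.57, 2.57, 3.14, 3.14, 3.14, 3.14].

## Interface

Orientations are given as a unit quaternion [x, y, z, w].
In Python, from rig import readout, vision, ctrl gives the robot as it stands.
- The arm moves only by the tool carry_out, never from a script. Its argument "series" is a list that holds one entry, the list of rows, each a list of 6 numbers: the shift along the tool's x, y, z each as a share of 500 mm, from -1 to 1, then the turn, a rotation vector about the tool's x, y, z each as a share of pi/2 rad, from -1 to 1. A call has 1 to 10 rows; each row is the pose to reach, as a shift and turn from the pose commanded when the call began, along the tool's axes at that moment; what a row does not reach only later rows make up. A row lasts 1/10 s, in which the tool goes at most 50 mm and 8.59 degrees, less where a joint would pass 70% of its speed; a pose out of reach is approached as far as the arm can. A call with a number of a shift or a turn outside -1 to 1 is refused whole. A call with a gripper value outside its range is refused whole. "hand" is the opening, from -1 (shut) to 1 (fully open), set as the call begins (left out, the last holds). The fingers move at their own pace and stop on an object; "grip_force" is the grip in N (left out, the last holds). Time passes only in rows, so rows that repeat a pose let the fingers close. It gives the time, the measured TCP pose, the force, the opening and the grip force at its end, in the units of the state.
- readout.get_state(): the state, without advancing time (a new reading comes with each control period).
- vision.camera(name): name is "scene" or "top" or "wrist"; returns a dict with "img" (480x640x3 uint8, red, green, blue), "fov_y" (degrees; the focal length in pixels is half the picture's height over the tangent of half this angle, whatever the lens; pixels are square), "cx", "cy" (the principal point, pixels), "R" (3x3) and "t" (3): a world point X has camera coordinates R X + t; the wrist camera has in their place "T_tool_cam" (4x4, takes a point from camera to tool coordinates, whose origin is the TCP and whose axes are the flange's). Camera axes: x right, y down, z forward; pixel columns grow to the right and rows downward; lengths in m; the calibration is good to about 2 mm. A picture is of the moment at which its call begins: read the wrist's pose just before it. There is no depth.
- ctrl.sign_off(): hands the job in; it is judged then, once.
The state is a dict: "time": time; "joint_pos": joint angles; "joint_velocities": joint speeds; "joint_efforts": joint torques, N m; "ee_pos": TCP position; "ee_rot": TCP orientation; "wrist_force": force on the tool from outside, world axes, zero at the start; "wrist_torque": the same for the moment, N m; "opening": finger opening in m; "finger_force": force on a finger pad.
Only numpy, scipy, OpenCV 4.12 (cv2) and the standard library are available. Lean on these libraries where they do the work, as an engineer would, in place of code of your own. Each camera call takes 0.05 s, during which the arm holds its last target. There are 200 camera calls.

## Task

With the guard shut, turn the drill fixture's table by its red grip bar one click (60 degrees) clockwise seen from above, so that the next brass workpiece stands seated under the guard. Then lift the sprung guard by its handle and hold it steady at 60 degrees open, in line with the yellow stripe, so that someone can take the piece out: finish while still holding it there, do not let go, and leave the other things on the bench alone.

Things in the scene. Friction and masses are not known exactly. Their poses are not given: they have to be found in the camera images.
- fixture: indexing drill fixture, fixed to the bench: green base plate 270 x 300 x 12 mm with a round turret, a clear hinged guard over the turret's -y side (handle to -x, the front) and a fixed blue drill unit (top 110 mm high, at x 96 to 192, y 13 to 77 mm). Origin: underside of the base on the turret's vertical axis, z up. Place and yaw vary.
- angle_mark (a point): lower end of the 85 mm yellow stripe on the upright grey plate at the outer (-y) end of the guard's hinge. The stripe slopes up and forward at 60 degrees above level; the guard's side edge is parallel to it when 60 degrees open. Axes as the fixture's.
- turret (a joint): turret angle, rad: about 0 at the start, growing CLOCKWISE seen from above. Aluminium disc, 170 mm diameter, top 62 mm above the bench, with six fixed brass workpieces (tops at 92 mm) at radius 60 mm. A detent pulls it (up to 0.14 N m) into the nearest of six positions, one every 60 degrees (pi/3); turned past half way it clicks on to the next.
- turret_grip (a point): middle of the red grip bar on the turret's axis, 132 mm above the bench. Bar 64 mm long, 16 mm wide, from 110 to 150 mm above the bench. The frame turns with the turret: x along the bar, y across it, z up. At the start the bar lies along the fixture's x. Grasp from above across the width.
- guard (a joint): guard opening, rad: 0 shut (level), growing as its front rises, stop at 1.5. Clear panel 175 x 110 mm, yellow edges, front flange reaching down to 71 mm above the bench, about 0.35 kg, hinged at its far (+x) edge. It springs and falls shut from every angle; holding it up at the handle takes about 2 to 4 N.
- guard_handle (a point): middle of the guard's handle: steel bar, 10 mm diameter, 92 mm long, parallel to the hinge, on arms 42 mm in front of the guard's front edge in the panel's plane; 104 mm above the bench when shut; gap to the flange 34 mm. Frame turns with the guard: y along the bar, x towards the hinge, z square to the panel (up when shut).
- guard_hinge (a point): middle of the guard's hinge line (along y), 104 mm above the bench; axes as the fixture's, 90 mm to +x and 90 mm to -y of its origin. The handle bar's axis circles it at radius 217 mm: the bar is at x = -217 cos(angle), z = +217 sin(angle) mm from here.
- teal_can: bystander, to be left alone: steel paint can with a blue label, 90 mm diameter, 110 mm tall; origin at its middle, on the bench
- yellow_can: bystander, to be left alone: steel paint can with a yellow label, 80 mm diameter, 100 mm tall; origin at its middle, on the bench
- cordless_drill: bystander, to be left alone: green and black cordless drill lying on its side, about 210 x 160 x 54 mm; origin under the middle of its motor barrel, which lies along x
- screwdriver: bystander, to be left alone: red-handled screwdriver, 200 mm long, lying on the bench; origin at its middle, on the bench
- hammer: bystander, to be left alone: hammer, 280 mm long, lying on the bench; origin at its middle, on the bench
- bushing_bin: bystander, to be left alone: open blue bin, 130 x 100 x 50 mm, with brass bushings in it; origin at its middle, on the bench

How it is judged:
On the way, in this order (a step that is already met when the one before it is completed fails the run):
1. the turret is seated one click (60 degrees) clockwise, the guard still shut (value of joint turret between 0.93 and 1.17 rad and velocity of joint turret between -0.2 and 0.2 rad/s and value of joint guard below 0.12 rad), for 0.2 s.
2. the guard is raised to 60 degrees (value of joint guard between 0.907 and 1.187 rad), for 0.2 s.
At the end, for the whole second after the job is handed in: The guard is held still by the fingers (contact over 0.5 N) at 60 degrees open, give or take 8 degrees, with the turret seated one click clockwise of its start (60 degrees, give or take about 7) (all of step 2 and value of joint turret between 0.93 and 1.17 rad and velocity of joint guard between -0.1 and 0.1 rad/s and contact force between guard and the fingers above 0.5 N); the arm keeps its last pose, push and grip.
It fails at once if a bystander (can, drill, screwdriver, hammer, bin) is shoved more than 30 mm (distance of any of teal_can, yellow_can, cordless_drill, screwdriver, hammer, bushing_bin from where it was at the start of the episode above 0.03 m).
It fails at once if the turret is turned the wrong way or towards a second click (value of joint turret above 1.55 rad or value of joint turret below -0.5 rad).
It fails at once if the guard is opened before the turret has been indexed (value of joint guard above 0.35 rad and value of joint turret below 0.55 rad).
It also fails if it takes over 48 s, if anything falls off the work surface, if the arm or the gripper's body presses on something with over 40 N, if the wrist force passes 120 N, or if a joint passes its speed limit or range.

## Working session

There is one attempt and no reset: what is moved stays moved. The work goes in short steps, Python scripts to look and compute and a tool call to move; the robot and the scene stay as the last step left them, time stands still between calls to the robot, and variables do not carry over. Pictures are saved under pics/ and viewed, at most 10 in all, crops included, and the job is handed in when it is done.

Besides the shell and the picture viewer there is one more tool, called after ">>>" as name(argument=value, ...) on one line, values as JSON. carry_out: Moves the arm, as the interface text tells. Shift numbers are shares of 500 mm and turn numbers shares of pi/2 rad, none past 1 either way. Its arguments: {"type":"object","properties":{"series":{"type":"array","items":{"type":"array","items":{"type":"array","items":{"type":"number"}}}},"hand":{"type":"number"},"grip_force":{"type":"number"}},"required":["series"]}

```bash
mkdir -p pics; ls
python3 - <<'E'
from rig import readout, vision
import cv2
s=readout.get_state(); print(s)
for n in ("scene","top"):
    c=vision.camera(n); cv2.imwrite(f"pics/{n}0.png",c["img"][:,:,::-1]); print(n,{k:v for k,v in c.items() if k!="img"})
E
```

```text
pics
{'time': 0.0, 'joint_pos': array([-1.26491702e+00,  2.64761773e-01,  1.60539072e+00, -2.02617724e-05,
        1.27366284e+00, -3.68945575e-02]), 'joint_velocities': array([-0.00032161, -0.00043191,  0.00071348,  0.00048268, -0.00340955,
        0.00130708]), 'joint_efforts': array([ 1.06938460e-03, -5.15110767e+01, -3.67315757e+01, -2.61381274e-04,
        1.30459006e-02,  4.63307856e-06]), 'ee_pos': array([ 0.22664438, -0.63504041,  0.22994716]), 'ee_rot': array([ 9.85348058e-01,  1.70551955e-01, -1.58612915e-04, -1.10000673e-03]), 'wrist_force': array([-0.01977052, -0.17069243,  0.2349533 ]), 'wrist_torque': array([-0.08975413,  0.0033953 ,  0.01793583]), 'finger_force': 0.0, 'opening': 0.08568790419172857}
scene {'fov_y': 49.32886674253868, 'cx': 332.55159874028044, 'cy': 250.54727098244837, 'R': array([[-0.07171429,  0.99742327,  0.00197146],
       [ 0.61935287,  0.04608034, -0.78375929],
       [-0.78183059, -0.05498571, -0.62106159]]), 't': array([ 0.06262008, -0.23322211,  1.85212053])}
top {'fov_y': 47.7909833022839, 'cx': 315.7361267128525, 'cy': 241.48578993953868, 'R': array([[ 0.00897255, -0.99980589, -0.01754086],
       [-0.98799034, -0.00615781, -0.15439291],
       [ 0.15425493,  0.0187155 , -0.98785381]]), 't': array([-0.02240695,  0.56397429,  1.28333092])}
```

View pics/scene0.png

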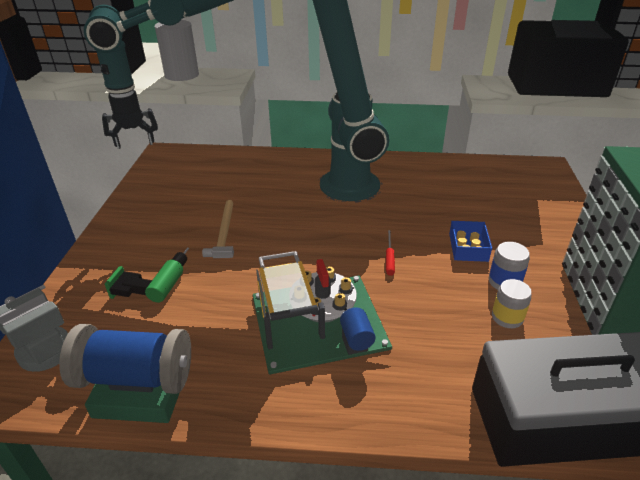

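View pics/top0.png

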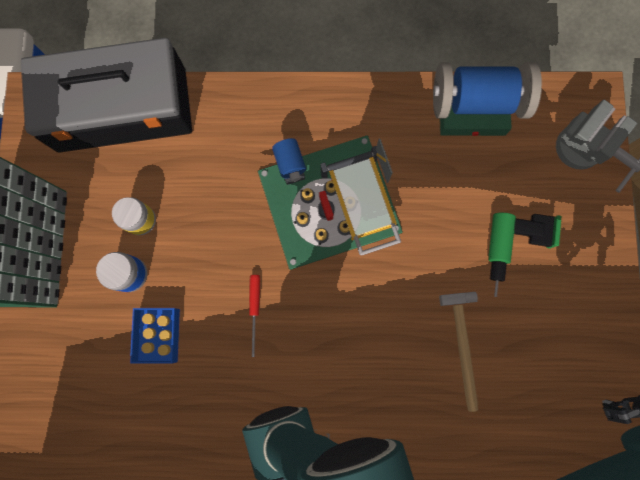

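The fixture is around (330,205) in the top picture, with the red bar from (322,192) to (332,218) and the handle around (380,245). The yaw is about +17 degrees. Next I measure it.

```bash
cat > h.py <<'E'
import numpy as np, cv2
from scipy.spatial.transform import Rotation as Ro
def K(c):
    f=240/np.tan(np.radians(c["fov_y"]/2)); return np.array([[f,0,c["cx"]],[0,f,c["cy"]],[0,0,1]])
def ray(c,uv):
    d=c["R"].T@(np.linalg.inv(K(c))@[uv[0],uv[1],1]); return -c["R"].T@c["t"],d
def plane(c,uv,z):
    o,d=ray(c,uv); return o+d*(z-o[2])/d[2]
def proj(c,X):
    p=K(c)@(c["R"]@X+c["t"]); return p[:2]/p[2]
def tri(c1,u1,c2,u2):
    (o1,d1),(o2,d2)=ray(c1,u1),ray(c2,u2)
    s=np.linalg.lstsq(np.c_[d1,-d2],o2-o1,rcond=None)[0]
    a,b=o1+d1*s[0],o2+d2*s[1]; return (a+b)/2,np.linalg.norm(a-b)
def red(img,box):
    h=cv2.cvtColor(img,cv2.COLOR_RGB2HSV); m=(((h[...,0]<6)|(h[...,0]>174))&(h[...,1]>170)&(h[...,2]>60)).astype(np.uint8)
    k=np.zeros_like(m); x0,y0,x1,y1=box; k[y0:y1,x0:x1]=1; return m*k
E
python3 - <<'E'
from h import *; from rig import vision
t=vision.camera("top"); s=vision.camera("scene")
for n,c,b in (("top",t,(300,170,350,235)),("scene",s,(305,250,340,300))):
    m=red(c["img"],b); ct=max(cv2.findContours(m,0,2)[0],key=cv2.contourArea); 
    print(n,m.sum(),cv2.minAreaRect(ct),cv2.boundingRect(ct))
h=cv2.cvtColor(t["img"],cv2.COLOR_RGB2HSV); m=((h[...,0]>50)&(h[...,0]<85)&(h[...,1]>90)).astype(np.uint8)
m[:,:240]=0;m[:,420:]=0;m[:120]=0;m[290:]=0
ct=max(cv2.findContours(m,0,2)[0],key=cv2.contourArea)
r=cv2.minAreaRect(cv2.convexHull(ct)); bx=cv2.boxPoints(r); P=np.array([plane(t,u,.012) for u in bx]); print(r,P.round(4).tolist(),np.linalg.norm(np.diff(P,axis=0),axis=1))
a=cv2.resize(t["img"][125:275,250:410],None,fx=4,fy=4,interpolation=cv2.INTER_CUBIC)
b=cv2.resize(s["img"][230:380,240:400],None,fx=4,fy=4,interpolation=cv2.INTER_CUBIC)
cv2.imwrite("pics/a.png",a[:,:,::-1]);cv2.imwrite("pics/b.png",b[:,:,::-1])
E
```

```text
top 194 ((325.60003662109375, 205.30001831054688), (28.776723861694336, 7.273237228393555), 71.56504821777344) (320, 191, 13, 29)
scene 224 ((322.25, 272.7500305175781), (28.144268035888672, 8.854375839233398), 71.56504821777344) (317, 259, 12, 28)
((328.4150390625, 201.90228271484375), (102.955078125, 114.00540924072266), 72.18110656738281) [[0.7529, 0.1313, 0.012], [0.8471, -0.1473, 0.012], [0.5907, -0.2247, 0.012], [0.5009, 0.0463, 0.012]] [0.29409784 0.2678552  0.28548498]
```

View pics/a.png

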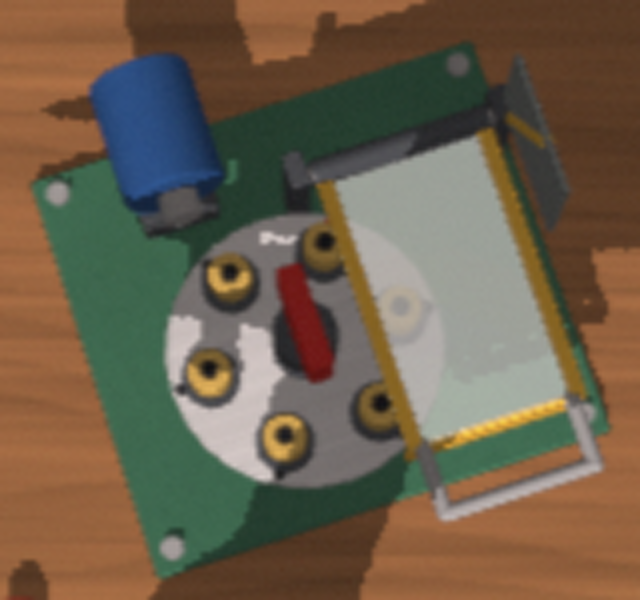

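View pics/b.png

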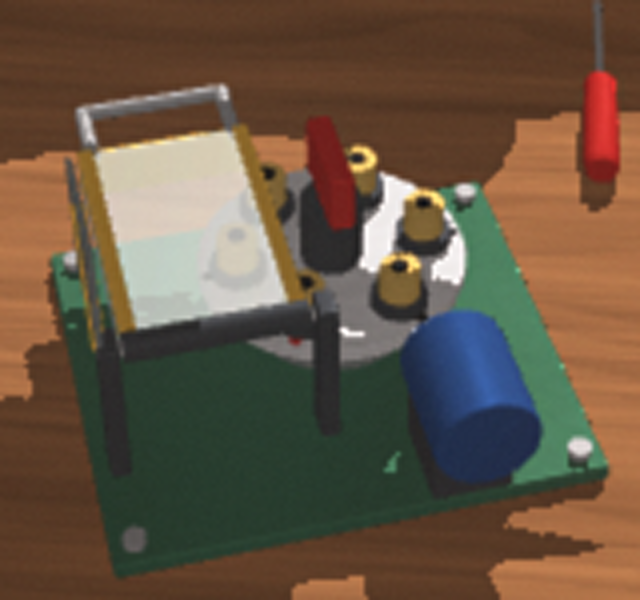

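Crop a (top) shows the handle ends at (442,516) and (600,468), and the plate corners at (33,183), (470,42), (163,577) and (605,428). Crop b (scene) shows the handle ends at (225,92) and (80,112), and the plate corners at (607,472), (118,577), (480,185) and (52,260).

```bash
cat > m.py <<'E'
from h import *; from rig import vision
t=vision.camera("top"); s=vision.camera("scene")
T=lambda p:np.array(p)/4-.375+[250,125]; S=lambda p:np.array(p)/4-.375+[240,230]
hl,e1=tri(t,T((442,516)),s,S((225,92))); hr,e2=tri(t,T((600,468)),s,S((80,112)))
print("handle",hl,e1,hr,e2)
cs=[tri(t,T(a),s,S(b)) for a,b in (((33,183),(607,472)),((470,42),(118,577)),((605,428),(52,260)),((163,577),(480,185)))]
for c in cs: print("corner",c[0].round(4),c[1].round(4))
C=[c[0] for c in cs]
yaw=lambda v:np.degrees(np.arctan2(v[1],v[0]))
print("yaws",yaw(C[0]-C[3]),yaw(C[1]-C[2]),yaw(C[0]-C[1])-90,yaw(C[3]-C[2])-90,yaw(hl-hr)-90)
b,e=tri(t,(325.6,205.3),s,(322.25,272.75)); print("bar rough",b,e,"plate centre",np.mean(C,0))
for z in (.13,.14): print(plane(t,(325.6,205.3),z),plane(s,(322.25,272.75),z))
E
python3 m.py
```

```text
handle [ 0.52669639 -0.12253892  0.10443911] 0.00034689638424934005 [ 0.55535709 -0.21426802  0.10515939] 0.0006736574449444406
corner [0.7535 0.1327 0.0096] 0.0006
corner [ 0.8498 -0.1475  0.0066] 0.0015
corner [ 0.596  -0.2324  0.0098] 0.0023
corner [0.4997 0.0469 0.0102] 0.0034
yaws 18.680879111959246 18.49302444321506 18.971992926030623 19.024189748542227 17.351385543151494
bar rough [ 0.63490155 -0.04219951  0.13251878] 0.0008088153841089968 plate centre [ 0.67477959 -0.05006879  0.00903095]
[ 0.63543496 -0.04179413  0.13      ] [ 0.63202368 -0.04288308  0.13      ]
[ 0.63318089 -0.04180355  0.14      ] [ 0.6435474  -0.04177232  0.14      ]
```

```bash
cat > go.py <<'E'
# usage: go.py fx fy z psi : tool-down target in fixture coordinates (mm), psi = tool x heading rel. fixture x (deg); prints shares
import sys; from h import *; from rig import readout
O=np.array([.634,-.0425,0]); Y=18.5
fx,fy,z,psi=map(float,sys.argv[1:5]); s=readout.get_state(); R=Ro.from_quat(s["ee_rot"])
X=O+Ro.from_euler("z",Y,degrees=True).apply([fx/1e3,fy/1e3,z/1e3])
G=Ro.from_euler("z",psi+Y,degrees=True)*Ro.from_euler("x",180,degrees=True)
d=R.inv().apply(X-s["ee_pos"]); r=(R.inv()*G).as_rotvec()
print("X",X.round(4),"shift",(d/.5).round(3),"turn",(r/(np.pi/2)).round(3),"t",s["time"],"j",s["joint_pos"].round(2),"open",s["opening"],"F",s["wrist_force"].round(1))
E
python3 go.py 0 0 210 0
```

```text
X [ 0.634  -0.0425  0.21  ] shift [ 1.166 -0.843  0.042] turn [-0.    -0.     0.013] t 0.3 j [-1.26  0.26  1.6   0.    1.27 -0.04] open 0.08549828336649425 F [-0.2 -0.3  1.1]
```

>>> carry_out(series=[[[0.58, -0.42, 0.03, 0, 0, 0], [0.58, -0.42, 0.03, 0, 0, 0], [0.58, -0.42, 0.03, 0, 0, 0], [0.58, -0.42, 0.03, 0, 0, 0], [0.58, -0.42, 0.03, 0, 0, 0], [0.58, -0.42, 0.03, 0, 0, 0], [0.58, -0.42, 0.03, 0, 0, 0], [0.58, -0.42, 0.03, 0, 0, 0], [0.58, -0.42, 0.03, 0, 0, 0], [0.58, -0.42, 0.03, 0, 0, 0]]], hand=0)

```text
time: 1.3
ee_pos: [0.4291, -0.3412, 0.2165]
ee_rot: [0.985, 0.171, -0.0, 0.0]
wrist_force: [-0.4, 0.5, -0.5]
opening: 0.0428
finger_force: 0.0
```

```bash
python3 go.py 0 0 210 0
```

```text
X [ 0.634  -0.0425  0.21  ] shift [ 0.587 -0.425  0.012] turn [0.001 0.    0.013] t 1.3 j [-0.72  0.03  1.89 -0.    1.21  0.51] open 0.04277788045666235 F [-0.4  0.5 -0.5]
```

>>> carry_out(series=[[[0.587, -0.425, 0.012, 0, 0, 0.013], [0.587, -0.425, 0.012, 0, 0, 0.013], [0.587, -0.425, 0.012, 0, 0, 0.013], [0.587, -0.425, 0.012, 0, 0, 0.013], [0.587, -0.425, 0.012, 0, 0, 0.013], [0.587, -0.425, 0.012, 0, 0, 0.013], [0.587, -0.425, 0.012, 0, 0, 0.013], [0.587, -0.425, 0.012, 0, 0, 0.013], [0.587, -0.425, 0.012, 0, 0, 0.013], [0.587, -0.425, 0.012, 0, 0, 0.013]]])

```text
time: 2.3
ee_pos: [0.6339, -0.0438, 0.2099]
ee_rot: [0.987, 0.16, -0.001, 0.0]
wrist_force: [1.0, 0.1, -0.2]
opening: 0.043
finger_force: 0.0
```

```bash
python3 go.py 0 0 118 0
python3 - <<'E'
from h import *; from rig import vision,readout
s=readout.get_state(); c=vision.camera("wrist"); cv2.imwrite("pics/w1.png",c["img"][:,:,::-1])
T=c["T_tool_cam"]; R=Ro.from_quat(s["ee_rot"]).as_matrix(); M=np.eye(4); M[:3,:3]=R; M[:3,3]=s["ee_pos"]
W=np.linalg.inv(M@T); c["R"]=W[:3,:3]; c["t"]=W[:3,3]
h=red(c["img"],(0,0,640,480)); ct=max(cv2.findContours(h,0,2)[0],key=cv2.contourArea); r=cv2.minAreaRect(ct); print(r,cv2.boundingRect(ct))
b=np.array([plane(c,u,.15) for u in cv2.boxPoints(r)]); print(b.round(4), b.mean(0))
Yf=Ro.from_euler("z",18.5,degrees=True)
for n,p in (("barL",[-.032,0,.15]),("barR",[.032,0,.15]),("handle",[-.127,-.09,.104])): print(n,proj(c,np.array([.634,-.0425,0])+Yf.apply(p)))
E
```

```text
X [ 0.634  -0.0425  0.118 ] shift [ 0.001 -0.003  0.184] turn [ 0.     0.001 -0.001] t 2.3 j [-0.11  0.2   1.72 -0.    1.22  1.14] open 0.04295865712252384 F [ 1.   0.1 -0.2]
((322.5, 251.5), (101.0, 25.0), 90.0) (310, 201, 26, 102)
[[ 0.6671 -0.0216  0.15  ]
 [ 0.6718 -0.0357  0.15  ]
 [ 0.608  -0.0574  0.15  ]
 [ 0.6028 -0.0418  0.15  ]] [ 0.63741508 -0.03909616  0.15      ]
barL [326.12914627 305.57069464]
barR [325.74811445 210.81812319]
handle [429.59863985 376.21162671]
```

View pics/w1.png

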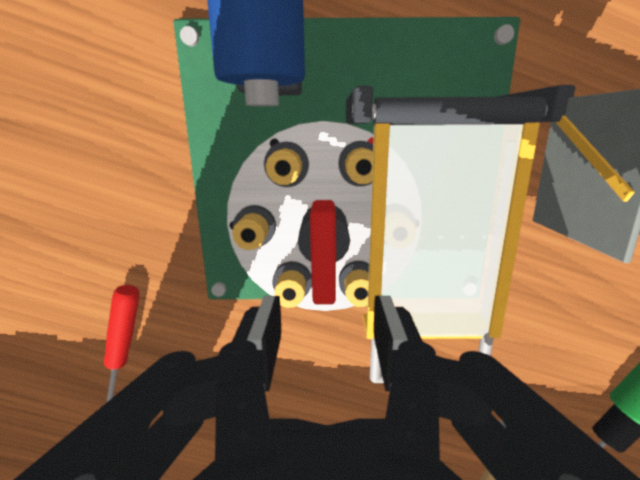

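The wrist view shows the bar upright at (323,252), in line with the tool, and the guard shut to its right. My estimate is within 2–3 mm, so I descend and grip.

>>> carry_out(series=[[[0.004, -0.006, 0.08, 0, 0, 0], [0.004, -0.006, 0.14, 0, 0, 0], [0.004, -0.006, 0.184, 0, 0, 0], [0.004, -0.006, 0.184, 0, 0, 0], [0.004, -0.006, 0.184, 0, 0, 0]]])

```text
time: 2.85
ee_pos: [0.6347, -0.0399, 0.1185]
ee_rot: [0.987, 0.159, -0.0, 0.0]
wrist_force: [-0.4, -0.0, 0.3]
opening: 0.0427
finger_force: 0.0
```

>>> carry_out(series=[[[0, 0, 0, 0, 0, 0], [0, 0, 0, 0, 0, 0], [0, 0, 0, 0, 0, 0], [0, 0, 0, 0, 0, 0], [0, 0, 0, 0, 0, 0]]], hand=-1, grip_force=30)

```text
time: 3.35
ee_pos: [0.6372, -0.0401, 0.1209]
ee_rot: [0.987, 0.16, 0.002, 0.002]
wrist_force: [1.0, -5.3, 2.0]
opening: 0.0153
finger_force: 34.5
```

```bash
python3 go.py 1 1 118 -60
```

```text
X [ 0.6346 -0.0412  0.118 ] shift [-0.006  0.     0.006] turn [ 0.001 -0.003  0.666] t 3.35 j [-0.1   0.28  1.8  -0.    1.06  1.15] open 0.015286621142164109 F [ 1.  -5.3  2. ]
```

>>> carry_out(series=[[[0, 0.002, 0, 0, 0, 0.067], [0, 0.002, 0, 0, 0, 0.133], [0, 0.002, 0, 0, 0, 0.2], [0, 0.002, 0, 0, 0, 0.267], [0, 0.002, 0, 0, 0, 0.333], [0, 0.002, 0, 0, 0, 0.4], [0, 0.002, 0, 0, 0, 0.467], [0, 0.002, 0, 0, 0, 0.533], [0, 0.002, 0, 0, 0, 0.6], [0, 0.002, 0, 0, 0, 0.667]]])

```text
time: 4.35
ee_pos: [0.6366, -0.0433, 0.1209]
ee_rot: [0.934, -0.357, 0.002, 0.003]
wrist_force: [-3.3, -13.3, 3.4]
opening: 0.0152
finger_force: 34.7
```

>>> carry_out(series=[[[0, 0, 0, 0, 0, 0], [0, 0, 0, 0, 0, 0], [0, 0, 0, 0, 0, 0]]])

```text
time: 4.65
ee_pos: [0.6366, -0.0433, 0.1209]
ee_rot: [0.935, -0.355, 0.002, 0.002]
wrist_force: [-2.9, -12.2, 2.7]
opening: 0.0153
finger_force: 34.6
```

>>> carry_out(series=[[[0, 0, 0, 0, 0, 0], [0, 0, 0, 0, 0, 0], [0, 0, 0, 0, 0, 0], [0, 0, 0, 0, 0, 0]]], hand=0)

```text
time: 5.05
ee_pos: [0.636, -0.0387, 0.1187]
ee_rot: [0.935, -0.355, 0.0, -0.0]
wrist_force: [-0.3, -0.7, 0.6]
opening: 0.0429
finger_force: 0.0
```

>>> carry_out(series=[[[0, 0, -0.06, 0, 0, 0], [0, 0, -0.14, 0, 0, 0], [0, 0, -0.2, 0, 0, 0], [0, 0, -0.2, 0, 0, 0]]])

```text
time: 5.45
ee_pos: [0.6394, -0.0391, 0.2249]
ee_rot: [0.935, -0.354, 0.005, -0.001]
wrist_force: [1.0, -1.3, 0.5]
opening: 0.0425
finger_force: 0.0
```

```bash
python3 go.py -127 -90 180 90
python3 - <<'E'
from h import *; from rig import vision
c=vision.camera("wrist"); cv2.imwrite("pics/w2.png",c["img"][:,:,::-1])
E
```

```text
X [ 0.5421 -0.1681  0.18  ] shift [0.025 0.323 0.088] turn [ 0.006 -0.007 -1.667] t 5.45 j [-0.1   0.2   1.7   0.    1.24  2.2 ] open 0.0424983889791285 F [ 1.  -1.3  0.5]
```

View pics/w2.png

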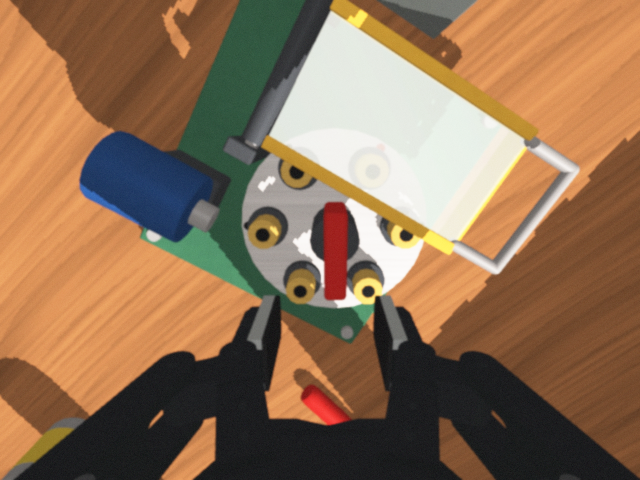

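The turret has clicked on: the bar is upright in the picture after the 60-degree tool turn, a piece stands under the guard and the guard is shut. Next, the handle.

>>> carry_out(series=[[[0.025, 0.32, 0.03, 0, 0, -0.09], [0.025, 0.32, 0.03, 0, 0, -0.18], [0.025, 0.32, 0.03, 0, 0, -0.27], [0.025, 0.32, 0.03, 0, 0, -0.36], [0.025, 0.32, 0.03, 0, 0, -0.45], [0.025, 0.32, 0.03, 0, 0, -0.54], [0.025, 0.32, 0.03, 0, 0, -0.63], [0.025, 0.32, 0.03, 0, 0, -0.72], [0.025, 0.32, 0.03, 0, 0, -0.81], [0.025, 0.32, 0.03, 0, 0, -0.9]]], hand=-0.29)

```text
time: 6.5
ee_pos: [0.5378, -0.1666, 0.2014]
ee_rot: [0.94, 0.34, -0.001, -0.001]
wrist_force: [-0.1, -0.1, -0.7]
opening: 0.0305
finger_force: 0.0
```

>>> carry_out(series=[[[0, 0, 0, 0, 0, -0.09], [0, 0, 0, 0, 0, -0.18], [0, 0, 0, 0, 0, -0.27], [0, 0, 0, 0, 0, -0.36], [0, 0, 0, 0, 0, -0.45], [0, 0, 0, 0, 0, -0.54], [0, 0, 0, 0, 0, -0.63], [0, 0, 0, 0, 0, -0.72], [0, 0, 0, 0, 0, -0.767], [0, 0, 0, 0, 0, -0.767]]])

```text
time: 7.5
ee_pos: [0.538, -0.1666, 0.2016]
ee_rot: [0.584, 0.812, -0.0, -0.001]
wrist_force: [-0.7, -0.5, 0.3]
opening: 0.0299
finger_force: 0.0
```

```bash
python3 go.py -127 -90 85 90
python3 - <<'E'
from h import *; from rig import vision,readout
s=readout.get_state(); c=vision.camera("wrist"); cv2.imwrite("pics/w3.png",c["img"][:,:,::-1])
M=np.eye(4); M[:3,:3]=Ro.from_quat(s["ee_rot"]).as_matrix(); M[:3,3]=s["ee_pos"]
W=np.linalg.inv(M@c["T_tool_cam"]); c["R"]=W[:3,:3]; c["t"]=W[:3,3]
for y in (-46,0,46): print(y,proj(c,np.array([.634,-.0425,0])+Ro.from_euler("z",18.5,degrees=True).apply([-.127,-.09+y/1e3,.104])))
E
```

```text
X [ 0.5421 -0.1681  0.085 ] shift [-0.006  0.007  0.233] turn [-0.001 -0.001 -0.   ] t 7.5 j [-0.34  0.08  1.88  0.    1.19 -0.67] open 0.02985742838814745 F [-0.7 -0.5  0.3]
-46 [332.80960112 303.80125132]
0 [333.07795304 248.14538608]
46 [333.37845465 185.82171383]
```

View pics/w3.png

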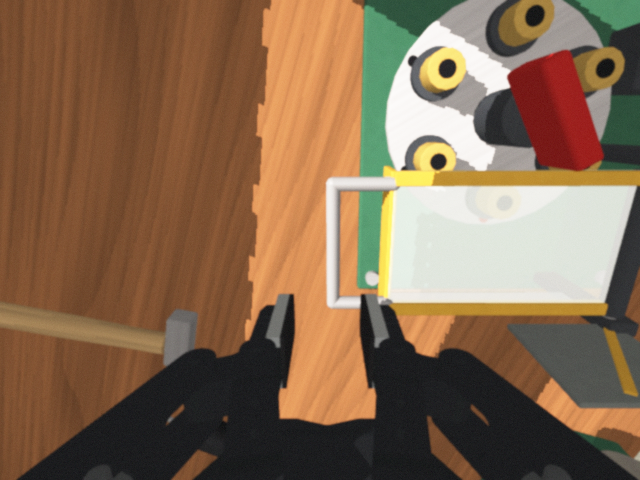

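The handle bar is at x≈333, y 183–303, which matches the prediction within 1–2 px. I descend and grip it.

>>> carry_out(series=[[[-0.006, 0.007, 0.08, 0, 0, 0], [-0.006, 0.007, 0.15, 0, 0, 0], [-0.006, 0.007, 0.2, 0, 0, 0], [-0.006, 0.007, 0.233, 0, 0, 0], [-0.006, 0.007, 0.233, 0, 0, 0], [-0.006, 0.007, 0.233, 0, 0, 0]]])

```text
time: 8.15
ee_pos: [0.5428, -0.1687, 0.0864]
ee_rot: [0.585, 0.811, -0.0, -0.001]
wrist_force: [0.6, -0.2, 0.3]
opening: 0.0305
finger_force: 0.0
```

>>> carry_out(series=[[[0, 0, 0, 0, 0, 0], [0, 0, 0, 0, 0, 0], [0, 0, 0, 0, 0, 0], [0, 0, 0, 0, 0, 0], [0, 0, 0, 0, 0, 0]]], hand=-1, grip_force=40)

```text
time: 8.65
ee_pos: [0.5435, -0.1695, 0.0876]
ee_rot: [0.584, 0.811, -0.0, 0.001]
wrist_force: [-1.9, -2.9, 2.1]
opening: 0.0081
finger_force: 39.1
```

```bash
python3 - <<'E'
import numpy as np
for a in np.radians(np.arange(6,61,6)): print(np.round([.217*(1-np.cos(a))/.5,-.217*np.sin(a)/.5],3).tolist())
E
python3 go.py -127 -90 85 90
```

```text
[0.002, -0.045]
[0.009, -0.09]
[0.021, -0.134]
[0.038, -0.177]
[0.058, -0.217]
[0.083, -0.255]
[0.111, -0.29]
[0.144, -0.323]
[0.179, -0.351]
[0.217, -0.376]
X [ 0.5421 -0.1681  0.085 ] shift [ 0.003 -0.002  0.005] turn [ 0.     0.001 -0.   ] t 8.65 j [-0.35  0.2   1.97 -0.    0.97 -0.67] open 0.008123892482050058 F [-1.9 -2.9  2.1]
```

>>> carry_out(series=[[[0, 0.002, -0.045, 0, 0, 0], [0, 0.009, -0.09, 0, 0, 0], [0, 0.021, -0.134, 0, 0, 0], [0, 0.038, -0.177, 0, 0, 0], [0, 0.058, -0.217, 0, 0, 0], [0, 0.083, -0.255, 0, 0, 0], [0, 0.111, -0.29, 0, 0, 0], [0, 0.144, -0.323, 0, 0, 0], [0, 0.179, -0.351, 0, 0, 0], [0, 0.217, -0.376, 0, 0, 0]]])

```text
time: 9.65
ee_pos: [0.6439, -0.1356, 0.2787]
ee_rot: [0.585, 0.811, -0.002, -0.001]
wrist_force: [-3.5, -0.4, 4.2]
opening: 0.008
finger_force: 39.9
```

>>> carry_out(series=[[[0, 0, 0, 0, 0, 0], [0, 0, 0, 0, 0, 0], [0, 0, 0, 0, 0, 0], [0, 0, 0, 0, 0, 0], [0, 0, 0, 0, 0, 0]]])

```text
time: 10.15
ee_pos: [0.6447, -0.1354, 0.2789]
ee_rot: [0.585, 0.811, -0.001, 0.0]
wrist_force: [-11.4, -1.9, 15.3]
opening: 0.0084
finger_force: 41.4
```

```bash
python3 go.py -18.5 -90 273 90
python3 - <<'E'
from h import *; from rig import vision
t=vision.camera("top"); s=vision.camera("scene")
a=cv2.resize(t["img"][125:275,250:410],None,fx=2.5,fy=2.5,interpolation=cv2.INTER_CUBIC)
b=cv2.resize(s["img"][180:330,240:400],None,fx=2.5,fy=2.5,interpolation=cv2.INTER_CUBIC)
cv2.imwrite("pics/e.png",np.hstack([a,b])[:,:,::-1])
E
```

```text
X [ 0.645  -0.1337  0.273 ] shift [0.003 0.002 0.012] turn [-0.001  0.001 -0.   ] t 10.15 j [-0.24  0.21  1.58 -0.    1.35 -0.57] open 0.008417116690902941 F [-11.4  -1.9  15.3]
```

View pics/e.png

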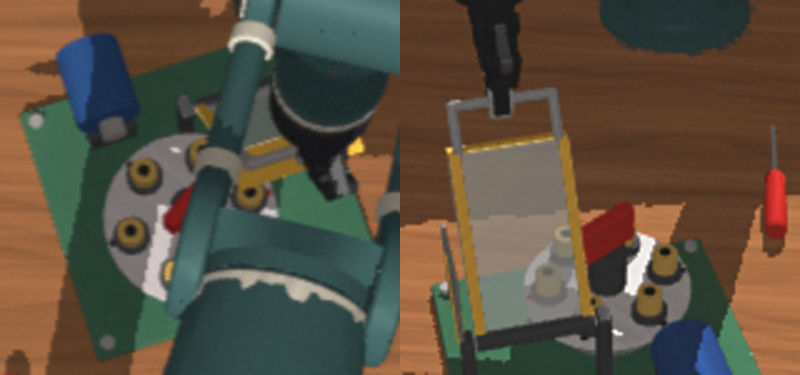

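The panel is raised with the fingers on the bar. The handle ends are at (450,105) and (557,92) in the right half, and the turret bar is still turned one click. I check the angle from those pixels.

Run:
```python
from h import *; from rig import vision,readout
from scipy.optimize import minimize_scalar as ms
s=vision.camera("scene"); O=np.array([.634,-.0425,0]); Yf=Ro.from_euler("z",18.5,degrees=True)
for uv,y in (((450,105),-.136),((557,92),-.044),((451,150),-.145),((565,138),-.035)):
    r=.217 if uv[1]<120 else .175
    p=np.array([(uv[0]-400)/2.5+240-.3,uv[1]/2.5+180-.3])
    f=lambda a:np.sum((proj(s,O+Yf.apply([.09-r*np.cos(a),y,.104+r*np.sin(a)]))-p)**2)
    m=ms(f,bounds=(.5,1.5),method="bounded"); print(np.degrees(m.x),m.fun**.5)
q=readout.get_state(); print(q["time"],q["ee_pos"],q["wrist_force"],q["finger_force"])
```

```text
55.3881829126255 0.8837618381308551
63.22918134616253 1.384862379795885
56.52087269283399 2.380684531061598
53.08354708429318 0.49942853259407327
10.3 [ 0.64468113 -0.13540235  0.2788489 ] [-11.00491893  -1.81822498  14.29973654] 41.38601839542389
```

The pixel estimates average 57° but are noisy, while the arm kinematics give 60–61°. I ease out the inward strain of about 18 N and let it settle.

>>> carry_out(series=[[[0, -0.002, -0.004, 0, 0, 0], [0, -0.003, -0.006, 0, 0, 0], [0, -0.003, -0.006, 0, 0, 0], [0, -0.003, -0.006, 0, 0, 0], [0, -0.003, -0.006, 0, 0, 0], [0, -0.003, -0.006, 0, 0, 0]]])

```text
time: 10.9
ee_pos: [0.6441, -0.1355, 0.2786]
ee_rot: [0.585, 0.811, -0.001, -0.0]
wrist_force: [-6.1, -3.0, 7.0]
opening: 0.008
finger_force: 40.5
```

>>> carry_out(series=[[[0, 0, 0, 0, 0, 0], [0, 0, 0, 0, 0, 0], [0, 0, 0, 0, 0, 0], [0, 0, 0, 0, 0, 0], [0, 0, 0, 0, 0, 0]]])

```text
time: 11.4
ee_pos: [0.6441, -0.1356, 0.2786]
ee_rot: [0.585, 0.811, -0.001, -0.0]
wrist_force: [-5.9, -4.0, 6.6]
opening: 0.0081
finger_force: 40.5
```

Run:
```python
from h import *; from rig import vision,readout
c=vision.camera("wrist"); cv2.imwrite("pics/w4.png",c["img"][:,:,::-1])
q=readout.get_state(); print(q["time"],q["ee_pos"],q["wrist_force"],q["finger_force"],q["opening"])
```

```text
11.45 [ 0.64414349 -0.13554886  0.27863119] [-5.75686208 -2.9784648   5.8302812 ] 40.49655854701996 0.008159874490683418
```

View pics/w4.png

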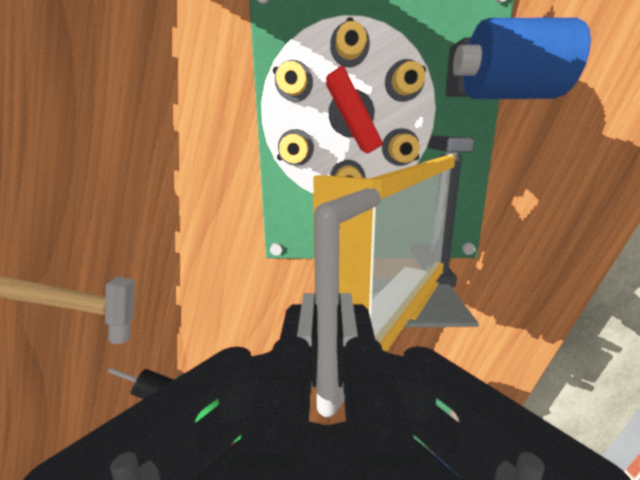

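The bar (x≈327) sits firmly between the pads, the panel stands steep, and the red bar shows the turret seated one click on. The hold is steady, so I hand in.

```bash
python3 -c "from rig import ctrl; print(ctrl.sign_off())"
```

```text
the job is handed in; nothing more can be done
None
```

I turned the turret one click clockwise and handed the job in with the gripper still holding the guard open at about 60°. The arm's motion gives 60–61°, while the noisier camera check averaged 57°. The judge's verdict was not returned.

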